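Seat a cable reel's side disc on its pin

TASK

Fit the loose red side disc on the cable reel: push its black crank knob round gently with a fingertip until the notch in the rim stands over the yellow pin, then press down on the boss in the middle of the disc until it is fully home and flat on the drum. Do not squeeze the knob or lift the disc, and leave everything else on the desk where it is.

Things in the scene. Friction and masses are not known exactly. Their poses are not given: they have to be found in the camera images.
- drum: Dark grey ribbed reel drum on its side, fixed to the desk. Origin: centre of its underside, on the desk; z up, +x from the centre towards the pin. Foot flange 160 mm across, 6 mm thick; core 134 mm across, its flat top (the seat) 50 mm above the desk. A steel hub, 24 mm diameter, rises 26 mm from the middle of the seat.
- pin (a point): Tip of the yellow locating pin on the drum: 10 mm diameter with a tapered tip, standing 8 mm up from the seat, 61 mm from the drum's axis. A yellow stripe runs down the drum's side and out over its foot flange at the pin.
- reel_disc: Loose red side disc, 0.17 to 0.3 kg, 128 mm across, 8 mm thick, lying level over the hub (1.2 mm play) on the collar. Origin: centre of its underside, 60 mm above the desk at the start (2 mm over the pin), 50 mm when seated; z up, +x towards its notch, so its yaw equals the drum's when notch and pin meet. It turns freely both ways on the hub and stops at once when not pushed.
- boss (a point): Middle of the flat top of the closed round boss in the middle of the red disc (44 mm across, 31 mm above the disc's underside, so 91 mm above the desk at the start and 81 mm when seated): the place to press.
- collar (a joint): Black rubber friction collar, 84 mm across, round the hub under the disc: 0 = up (holds the disc 10 mm above the seat), 0.010 m = fully down (disc on the seat). It yields to 5 to 8 N pressed on the boss and stays where it is pushed; it does not spring back.
- notch (a point): Middle of the notch in the disc's rim: 61 mm from the disc's axis, half-way through its thickness. The notch is a slot 15 mm wide, open outwards, cut 11 mm into the rim; a white stripe on the disc points at it.
- crank: Black crank knob standing on the red disc, fixed to it, opposite the notch: 16 mm diameter, 25 mm tall, its axis 46 mm from the disc's axis. Origin: centre of its foot, on the disc's upper face (68 mm above the desk at the start). To be pushed sideways only, square to the line from the disc's axis: 1 to 4 N then turn the disc (a slanting finger flat wedges it).
- mug: Bystander, loose, to be left alone: white ceramic mug, 82 mm across, 95 mm tall. Origin: on its axis, centre of its underside.
- pen_pot: Bystander, loose, to be left alone: steel pot, 76 mm across and 100 mm tall, with three pens standing out to about 140 mm. Origin: on its axis, centre of its underside.
- screw_jar: Bystander, loose, to be left alone: pale translucent jar with a blue cap, 60 mm across, 75 mm tall. Origin: on its axis, centre of its underside.
- screwdriver: Bystander, loose, to be left alone: screwdriver lying on the desk, about 200 mm long.
- water_bottle: Bystander, loose, to be left alone: pale translucent water bottle with a blue cap, 64 mm across, 190 mm tall. Origin: on its axis, centre of its underside.
- tape_measure: Bystander, loose, to be left alone: yellow and black tape measure, 65 x 40 x 60 mm. Origin: on its axis, centre of its underside.
- padlock: Bystander, loose, to be left alone: brass padlock lying flat, 75 x 48 x 18 mm. Origin: on its axis, centre of its underside.
Not all that is in view belongs to the job. What is meant by the reel_disc is not green, and is the smaller of those in its own colour. Leave any green look-alike of the drum alone.

How it is judged:
On the way, in this order (a step that is already met when the one before it is completed fails the run):
1. the notch stands over the pin while the disc is still up off its seat (horizontal distance between notch and pin below 0.007 m and z of reel_disc in the frame of drum above 0.054 m), for 0.1 s.
2. the disc is pressed down fully home on the drum, pin in notch (z of reel_disc in the frame of drum between 0.047 and 0.0525 m and horizontal distance between notch and pin below 0.006 m and horizontal distance between reel_disc and drum below 0.004 m and angle between reel_disc's own z axis and vertical below 0.04 rad), for 0.2 s.
At the end, for the whole second after the job is handed in: The red disc lies at rest flat on the drum: its underside within 2.5 mm of the seat, tilted less than 0.04 rad, centred within 4 mm, its notch within 6 mm of the pin in plan (the pin stands in it). Every bystander is within 25 mm of where it stood (all of step 2 and linear speed of reel_disc below 0.01 m/s and angular speed of reel_disc below 0.1 rad/s and distance of each of mug, pen_pot, screw_jar, screwdriver, water_bottle, tape_measure, padlock from where it was at the start of the episode below 0.025 m); the robot touches nothing.
It fails at once if the disc is lifted: more than 8 mm above the height at which it lay on the collar (z of reel_disc in the frame of drum above 0.068 m).
It fails at once if the crank knob is squeezed or shoved with more than 15 N (contact force between the fingers and crank above 15 N).
It fails at once if a bystander is knocked away or lifted by more than 40 mm (distance of any of mug, pen_pot, screw_jar, screwdriver, water_bottle, tape_measure, padlock from where it was at the start of the episode above 0.04 m).
It also fails if it takes over 51 s, if anything falls off the work surface, if the arm or the gripper's body presses on something with over 40 N, if the wrist force passes 120 N, or if a joint passes its speed limit or range.

ROBOT

A 6-joint arm with a two-finger parallel gripper is mounted at the origin on the work surface. World frame = base frame: x ahead of the robot, y to its left, z up, the work surface at z = 0. Lengths are in m, angles in rad, forces in N, time in s.
With the tool pointing down it reaches from about 0.2 to 0.875 m from the base axis. Payload 3.4 kg.
Tool frame: the origin (TCP) lies between the finger pads; the fingertips stand 17 mm ahead of it and the grasp point (between the pads) lies 2 mm behind it; z points along the fingers, y is the direction in which the jaws open and shut (so a half turn about z gives the same grasp; the last joint's range is limited). The gripper opens to 94 mm and grips with 3 to 60 N. Pads are 16 mm wide; open, the fingers measure 119 mm over their backs; the gripper's body (75 mm by 177 mm) begins 78 mm behind the grasp point.
Start: joints at [-1.302, 0.276, 1.505, -0, 1.361, -0.121], TCP at [0.219, -0.532, 0.222] pointing down, gripper open.
Joint ranges: [-2.89, 2.89], [-0.75, 2.08], [0.22, 2.7], [-1.18, 4.32], [0.11, 2.71], [-2.7, 2.7]. Speed limits (rad/s): [2.57, 2.57, 3.14, 3.14, 3.14, 3.14].

INTERFACE

Orientations are given as a 3x3 rotation matrix whose columns are the frame's x, y, z axes.
In Python, from station import robot, optics gives the robot as it stands.
- The arm moves only by the shell command python3 -m crank 'ROWS' [OPENING] [FORCE]. ROWS is a JSON object of lists of equal length, an entry for each row: "xyz": the shift along the world's x, y, z in m, a list of three; "delta_rot": the turn, a rotation vector about the world's x, y, z in degrees, a list of three. In form: {"xyz": [[tx, ty, tz], ...], "delta_rot": [[wx, wy, wz], ...]}. A call has exactly 10 rows; each row shifts and turns the pose as measured when the row begins; what a row does not reach is not made up. A row lasts 1/8 s, in which the tool goes at most 62.5 mm and 10.7 degrees, less where a joint would pass 70% of its speed; a pose out of reach is approached as far as the arm can. A call with a gripper value outside its range is refused whole. OPENING is the closure in counts, from 0 (fully open) to 255 (shut), set as the call begins (- or left out, the last holds). The fingers move at their own pace and stop on an object; FORCE is the grip in N (left out, the last holds). Time passes only in rows, so rows that do not move let the fingers close, or fill a call up. It gives the time, the measured TCP pose, the force and the opening at its end, in the units of the state.
- robot.read_state(): the state, without advancing time (a new reading comes with each control period).
- optics.snapshot(name): name is "scene" or "top"; returns (picture, depth): 420x560x3 uint8, blue, green, red; 420x560 float32, m along the optical axis (not along the pixel's ray), 0 where there is no reading.
- optics.camera_info(name): a dict with "intrinsics" (3x3 intrinsics, pixels), "world_to_cam" (4x4, takes a point from world to camera coordinates). Camera axes: x right, y down, z forward; pixel columns grow to the right and rows downward; lengths in m; the calibration is good to about 2 mm. A picture is of the moment at which its call begins. camera_info takes no time and is no camera call.
- robot.job_done(): hands the job in, once; it reports no verdict.
The state is a dict: "time": time; "joint_pos": joint angles; "qd": joint speeds; "tau": joint torques, N m; "eef_pos": TCP position; "tcp_rot": TCP orientation; "wrist_force": force on the tool from outside, world axes, zero at the start; "ft_torque": the same for the moment, N m; "opening": opening from 0.0 (shut) to 1.0 (fully open).
Only numpy, scipy, OpenCV 4.12 (cv2) and the standard library are available. Lean on these libraries where they do the work, as an engineer would, in place of code of your own. Each camera call takes 0.05 s, during which the arm holds its last target.

## Working session

There is one attempt and no reset: what is moved stays moved. The work goes in short steps, Python scripts to look and compute and a shell command to move; the robot and the scene stay as the last step left them, time stands still between calls to the robot, and variables do not carry over. Pictures are saved under pics/ and viewed, and the job is handed in when it is done.

```bash
ls; mkdir -p pics; python3 - <<'E'
from station import robot, optics
import cv2,numpy as np
for n in("scene","top"):
    p,d=optics.snapshot(n); cv2.imwrite(f"pics/{n}0.png",p); np.save(f"pics/{n}0.npy",d)
    c=optics.camera_info(n); print(n,np.round(c["intrinsics"],1).tolist(),np.round(c["world_to_cam"],3).tolist())
s=robot.read_state();print(s)
E
```

```text
pics
scene [[400.6, 0.0, 276.0], [0.0, 400.6, 208.0], [0.0, 0.0, 1.0]] [[-0.239, 0.971, -0.001, 0.188], [0.743, 0.182, -0.643, -0.318], [-0.625, -0.155, -0.766, 1.373], [0.0, 0.0, 0.0, 1.0]]
top [[438.7, 0.0, 279.8], [0.0, 438.7, 205.6], [0.0, 0.0, 1.0]] [[-0.027, -1.0, -0.01, -0.043], [-0.993, 0.028, -0.117, 0.502], [0.118, 0.007, -0.993, 1.087], [0.0, 0.0, 0.0, 1.0]]
{'time': 0.1, 'joint_pos': array([-1.30201256e+00,  2.76537381e-01,  1.50598071e+00, -1.61159728e-05,
        1.36069652e+00, -1.21000229e-01]), 'qd': array([ 0.00294286, -0.00068449, -0.00179353, -0.00160998, -0.00128868,
       -0.00032961]), 'tau': array([ 2.78831278e-03, -4.05450439e+01, -2.37777776e+01,  7.03942543e-02,
        2.99294153e-02, -4.60558294e-05]), 'eef_pos': array([ 0.21835706, -0.53141755,  0.2216983 ]), 'tcp_rot': array([[ 9.24989920e-01,  3.79991381e-01, -4.45921049e-04],
       [ 3.79991600e-01, -9.24988622e-01,  1.55953435e-03],
       [ 1.80137715e-04, -1.61199981e-03, -9.99998685e-01]]), 'wrist_force': array([-0.75807679, -0.77360793, -0.34459027]), 'ft_torque': array([-0.02740974, -0.01837764,  0.02655764]), 'opening': 0.9985915156578672}
```

View pics/scene0.png

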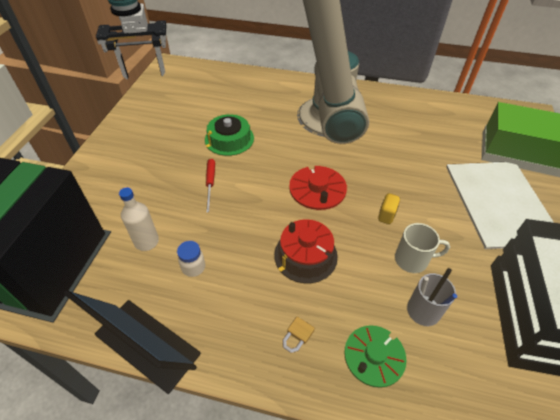

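View pics/top0.png

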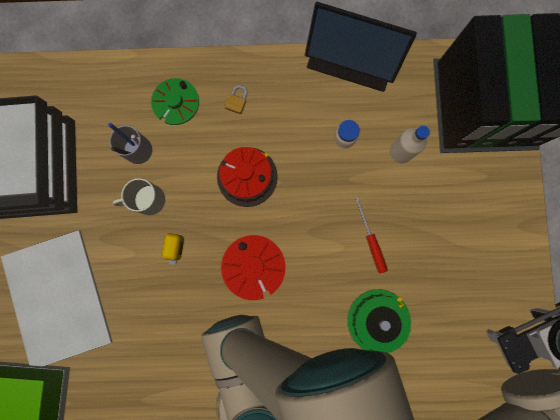

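The red disc on the dark drum is at about (246,173) in the top picture and (307,240) in the scene picture. I'll enlarge both.

```bash
python3 - <<'E'
import cv2
p=cv2.imread("pics/top0.png")[133:213,206:286]; cv2.imwrite("pics/topc.png",cv2.resize(p,(720,720)[:2] if 0 else (600,600),interpolation=cv2.INTER_CUBIC))
p=cv2.imread("pics/scene0.png")[205:285,265:345]; cv2.imwrite("pics/scenec.png",cv2.resize(p,(600,600),interpolation=cv2.INTER_CUBIC))
E
```

```text
(no output)
```

View pics/topc.png

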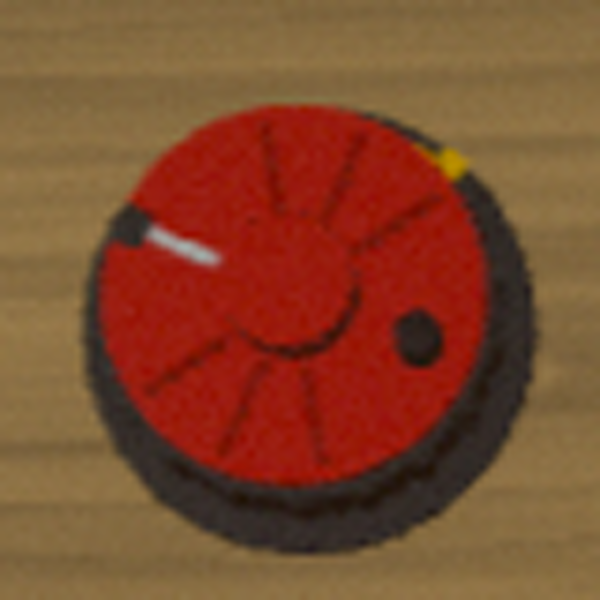

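View pics/scenec.png

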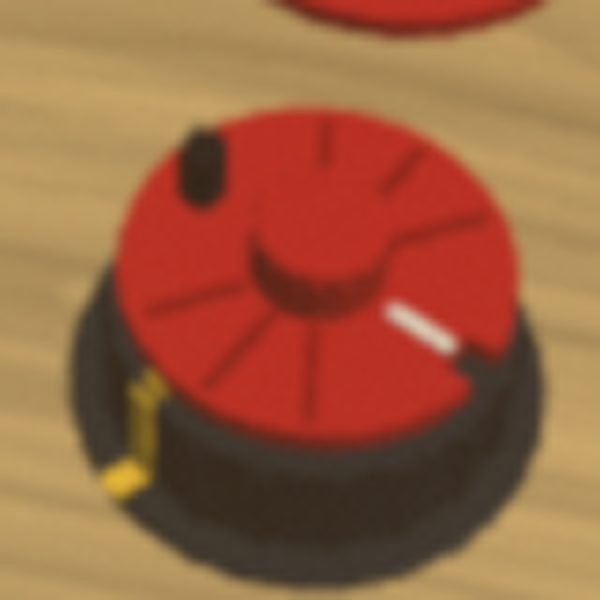

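```bash
cat > h.py <<'E'
import numpy as np,cv2
from station import optics
def bp(cam,u,v,z):
    c=optics.camera_info(cam);K=np.array(c["intrinsics"]);T=np.array(c["world_to_cam"])
    R,t=T[:3,:3],T[:3,3];d=R.T@np.linalg.inv(K)@[u,v,1];o=-R.T@t
    return o+d*(z-o[2])/d[2]
def pr(cam,P):
    c=optics.camera_info(cam);K=np.array(c["intrinsics"]);T=np.array(c["world_to_cam"])
    q=K@(T[:3,:3]@np.asarray(P)+T[:3,3]);return q[:2]/q[2]
def ctr(cam,img,x0,y0,x1,y1,z):
    # red blob hull back-projected onto plane z, circle fit by min enclosing
    m=np.zeros(img.shape[:2],np.uint8)
    b,g,r=[img[...,i].astype(int) for i in range(3)]
    m[(r>90)&(g<70)&(b<70)]=255; k=np.zeros_like(m);k[y0:y1,x0:x1]=m[y0:y1,x0:x1]
    cs,_=cv2.findContours(k,cv2.RETR_EXTERNAL,cv2.CHAIN_APPROX_NONE);c=max(cs,key=cv2.contourArea)
    h=cv2.convexHull(c)[:,0]
    P=np.array([bp(cam,*p,z)[:2] for p in h],np.float32)
    return cv2.minEnclosingCircle(P)
E
python3 - <<'E'
from h import *
t=cv2.imread("pics/top0.png");s=cv2.imread("pics/scene0.png")
ct=ctr("top",t,206,133,286,213,.068);print(ct)
cs=ctr("scene",s,265,218,345,285,.068);print(cs)
f=lambda c,u,v,x,y:(x+(u+.5)/7.5-.5,y+(v+.5)/7.5-.5)
def rep(n,cam,uv,z,c):
    p=bp(cam,*uv,z);d=p[:2]-np.array(c[0]);print(n,p.round(4),"r",np.hypot(*d).round(4),"ang",np.degrees(np.arctan2(d[1],d[0])).round(1))
T=lambda u,v:f(0,u,v,206,133)
S=lambda u,v:f(0,u,v,265,205)
rep("notch t","top",T(133,227),.066,ct);rep("stripe t outer flange","top",T(455,163),.006,ct);rep("knob top t","top",T(418,328),.093,ct);rep("boss","top",T(296,275),.091,ct)
rep("notch s","scene",S(485,370),.06,cs);rep("stripe s","scene",S(122,481),.006,cs);rep("knobtop s","scene",S(203,140),.093,cs);rep("knobfoot s","scene",S(200,197),.068,cs)
rep("wl t in","top",T(218,260),.068,ct);rep("wl t out","top",T(148,232),.068,ct)
rep("wl s in","scene",S(388,308),.068,cs);rep("wl s out","scene",S(455,350),.068,cs)
rep("boss s","scene",S(322,235),.091,cs)
print(np.load("pics/top0.npy")[[172,165,133],[245,235,215]])
d=np.load("pics/top0.npy")
# depth check
K=np.array(optics.camera_info("top")["intrinsics"]);M=np.linalg.inv(np.array(optics.camera_info("top")["world_to_cam"]))
for u,v in[(245,169),(230,160),(245,190)]:
    z=d[v,u];print(M[:3]@np.r_[z*np.linalg.inv(K)@[u,v,1],1])
E
```

```text
((0.583359956741333, 0.027842164039611816), 0.06450765579938889)
((0.5855187177658081, 0.026855265721678734), 0.0655544176697731)
notch t [0.6075 0.0808 0.066 ] r 0.0582 ang 65.5
stripe t outer flange [ 0.6404 -0.0246  0.006 ] r 0.0775 ang -42.6
knob top t [ 0.5656 -0.0144  0.093 ] r 0.0458 ang -112.8
boss [0.5846 0.0248 0.091 ] r 0.0033 ang -68.0
notch s [0.6037 0.0835 0.06  ] r 0.0595 ang 72.2
stripe s [ 0.6375 -0.0244  0.006 ] r 0.073 ang -44.6
knobtop s [ 0.5612 -0.0169  0.093 ] r 0.05 ang -119.1
knobfoot s [ 0.565  -0.0163  0.068 ] r 0.0478 ang -115.4
wl t in [0.5951 0.0525 0.068 ] r 0.0273 ang 64.5
wl t out [0.6052 0.0756 0.068 ] r 0.0525 ang 65.4
wl s in [0.5934 0.0504 0.068 ] r 0.0248 ang 71.5
wl s out [0.604  0.0734 0.068 ] r 0.05 ang 68.3
boss s [0.5873 0.0268 0.091 ] r 0.0018 ang -3.2
[1.0650557 1.0909599 1.1740241]
[0.58591568 0.0252071  0.08731098]
[0.61479496 0.06431957 0.06353884]
[0.53731972 0.02787226 0.06719285]
```

The two cameras agree to about 2 mm:

| Quantity | Value |
|---|---|
| Disc centre | about (0.5845, 0.027) |
| Disc yaw | about 66.5° |
| Drum yaw | about -43.5° |
| Turn needed | about -110° |
| Knob now | (0.566, -0.015) |

I'll approach with the fingers closed, at a safe height.

```bash
python3 -m crank '{"xyz":[[0.03,0.042,0],[0.03,0.042,0],[0.03,0.042,0],[0.03,0.042,0],[0.03,0.042,0],[0.03,0.042,0],[0.03,0.042,0],[0.03,0.042,0],[0.03,0.042,0],[0.03,0.042,0]],"delta_rot":[[0,0,10],[0,0,10],[0,0,10],[0,0,10],[0,0,10],[0,0,10],[0,0,10],[0,0,10],[0,0,10],[0,0,10]]}' 255 20
```

```text
time: 1.35
eef_pos: [0.5225, -0.0996, 0.2175]
tcp_rot: [[-0.576, 0.817, -0.006], [0.817, 0.576, -0.001], [0.002, -0.005, -1.0]]
wrist_force: [0.2, -1.0, -0.8]
opening: 0.01
```

```bash
python3 -m crank '{"xyz":[[0.014,0.014,0],[0.014,0.014,0],[0.014,0.014,-0.02],[0.014,0.014,-0.02],[0.014,0.014,-0.02],[0.003,0.003,-0.02],[0,0,0],[0,0,0],[0,0,0],[0,0,0]],"delta_rot":[[0,-0.3,7],[0,0,7],[0,0,7],[0,0,7],[0,0,4],[0,0,0],[0,0,0],[0,0,0],[0,0,0],[0,0,0]]}'; python3 - <<'E'
from station import robot, optics
import cv2
p,d=optics.snapshot("scene"); cv2.imwrite("pics/s1.png",cv2.resize(p[150:290,220:400],(720,560),interpolation=cv2.INTER_CUBIC))
print(robot.read_state()["joint_pos"].round(3))
E
```

```text
time: 2.6
eef_pos: [0.5985, -0.02, 0.1342]
tcp_rot: [[-0.932, 0.363, -0.002], [0.363, 0.932, -0.001], [0.001, -0.001, -1.0]]
wrist_force: [0.5, 0.8, 0.3]
opening: 0.007
[-1.490e-01  3.720e-01  1.589e+00 -1.000e-03  1.183e+00 -1.348e+00]
```

View pics/s1.png

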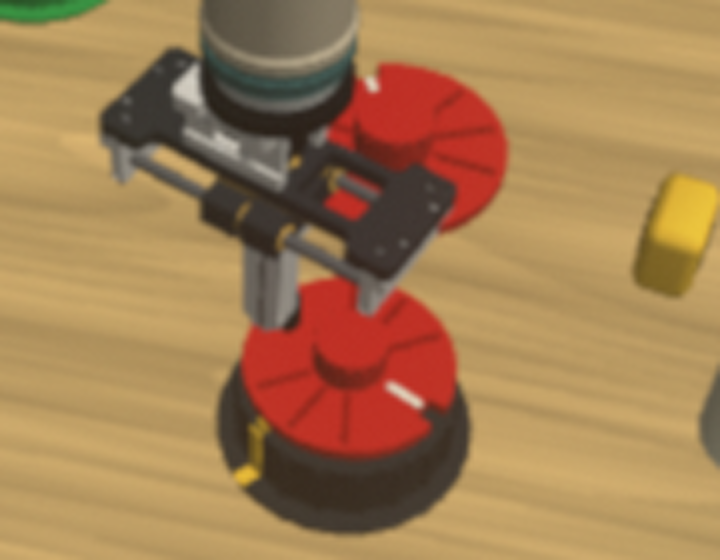

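The closed fingers are at about (270,290) in the crop, just behind the knob at (290,318). Next I lower them beside it.

```bash
python3 -m crank '{"xyz":[[-0.004,-0.007,0],[0,0,-0.01],[0,0,-0.01],[0,0,-0.01],[0,0,-0.008],[0,0,-0.003],[0,0,0],[0,0,0],[0,0,0],[0,0,0]],"delta_rot":[[0,0,-2],[0,0,0],[0,0,0],[0,0,0],[0,0,0],[0,0,0],[0,0,0],[0,0,0],[0,0,0],[0,0,0]]}'; python3 - <<'E'
from station import robot, optics
import cv2
p,d=optics.snapshot("scene"); cv2.imwrite("pics/s2.png",cv2.resize(p[190:290,250:360],(770,700)[:1]+(590,) if 0 else (660,600),interpolation=cv2.INTER_CUBIC))
E
```

```text
time: 3.9
eef_pos: [0.5943, -0.0277, 0.0907]
tcp_rot: [[-0.917, 0.398, -0.001], [0.398, 0.917, -0.001], [0.001, -0.001, -1.0]]
wrist_force: [0.2, -0.1, -0.0]
opening: 0.001
```

View pics/s2.png

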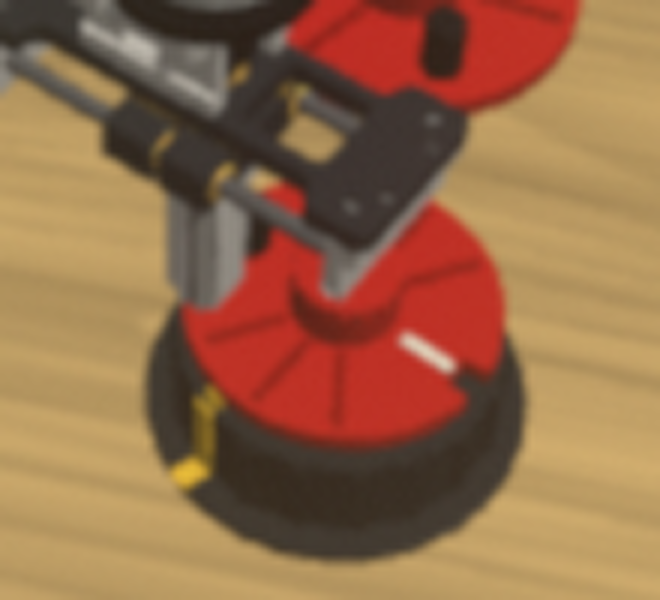

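```bash
python3 -m crank '{"xyz":[[-0.004,0.0016,0.002],[-0.004,0.0016,0],[-0.003,0.0013,0],[-0.0015,0.0007,0],[-0.001,0.0004,0],[0,0,0],[0,0,0],[0,0,0],[0,0,0],[0,0,0]],"delta_rot":[[0,0,0],[0,0,0],[0,0,0],[0,0,0],[0,0,0],[0,0,0],[0,0,0],[0,0,0],[0,0,0],[0,0,0]]}'; python3 - <<'E'
from h import *
a=np.radians(-113.5-5*np.arange(0,23));c=np.array([.5845,.0272])
P=c+.046*np.c_[np.cos(a),np.sin(a)]-.016*np.c_[np.sin(a),-np.cos(a)]
print(P[::5].round(4).tolist());print((np.diff(P,axis=0)*1000).round(1).tolist())
E
```

```text
time: 5.2
eef_pos: [0.5799, -0.0217, 0.0931]
tcp_rot: [[-0.917, 0.398, -0.001], [0.398, 0.917, -0.001], [0.0, -0.001, -1.0]]
wrist_force: [0.4, -1.4, 0.4]
opening: 0.005
[[0.5808, -0.0214], [0.5606, -0.0153], [0.5449, -0.0012], [0.5366, 0.0182], [0.5373, 0.0392]]
[[-4.2, 0.5], [-4.2, 0.9], [-4.1, 1.2], [-3.9, 1.6], [-3.8, 1.9], [-3.6, 2.2], [-3.4, 2.5], [-3.2, 2.8], [-2.9, 3.1], [-2.6, 3.3], [-2.3, 3.6], [-2.0, 3.7], [-1.7, 3.9], [-1.3, 4.0], [-1.0, 4.1], [-0.6, 4.2], [-0.2, 4.2], [0.1, 4.2], [0.5, 4.2], [0.9, 4.2], [1.2, 4.1], [1.6, 3.9]]
```

```bash
python3 -m crank '{"xyz":[[-0.0042,0.0005,0],[-0.0042,0.0009,0],[-0.0041,0.0012,0],[-0.0039,0.0016,0],[-0.0038,0.0019,0],[0,0,0],[0,0,0],[0,0,0],[0,0,0],[0,0,0]],"delta_rot":[[0,0,-5],[0,0,-5],[0,0,-5],[0,0,-5],[0,0,-5],[0,0,0],[0,0,0],[0,0,0],[0,0,0],[0,0,0]]}'; python3 - <<'E'
from station import robot, optics
import cv2,numpy as np
a,d=optics.snapshot("scene");b,_=optics.snapshot("top")
cv2.imwrite("pics/s3.png",np.hstack([cv2.resize(x,(400,400),interpolation=cv2.INTER_CUBIC) for x in (a[195:285,262:352],b[133:213,206:286])]))
E
```

```text
time: 6.45
eef_pos: [0.5615, -0.0167, 0.0932]
tcp_rot: [[-0.656, 0.755, 0.003], [0.755, 0.656, -0.003], [-0.004, -0.0, -1.0]]
wrist_force: [0.0, -0.8, -0.2]
opening: 0.004
```

View pics/s3.png

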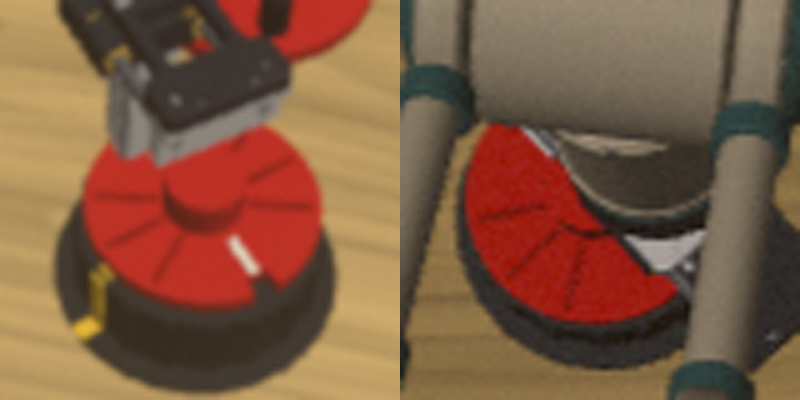

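The disc is turning: the white stripe is now at about (245,255) in the left crop, at a near-zero force reading. I'll keep going.

```bash
python3 -m crank '{"xyz":[[-0.0040,0.0030,0],[-0.0036,0.0026,0],[-0.0032,0.0028,0],[-0.0029,0.0031,0],[-0.0026,0.0034,0],[-0.0024,0.0036,0],[-0.002,0.0038,0],[-0.0017,0.0039,0],[0,0,0],[0,0,0]],"delta_rot":[[0,0,-5],[0,0,-5],[0,0,-5],[0,0,-5],[0,0,-5],[0,0,-5],[0,0,-5],[0,0,-5],[0,0,0],[0,0,0]]}'; python3 - <<'E'
from station import robot, optics
import cv2,numpy as np
a,d=optics.snapshot("scene");b,_=optics.snapshot("top")
cv2.imwrite("pics/s4.png",np.hstack([cv2.resize(x,(400,400),interpolation=cv2.INTER_CUBIC) for x in (a[205:285,265:345],b[133:213,206:286])]))
E
```

```text
time: 7.8
eef_pos: [0.5387, 0.0067, 0.0934]
tcp_rot: [[0.002, 1.0, -0.002], [1.0, -0.002, -0.011], [-0.011, -0.002, -1.0]]
wrist_force: [-0.2, -0.1, 0.2]
opening: 0.005
```

View pics/s4.png

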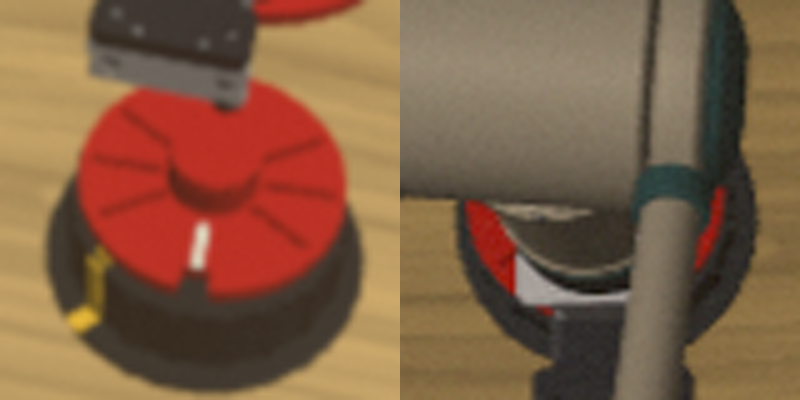

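```bash
cat >> h.py <<'E'
C=np.array([.5845,.0272])
def S(u,v,x0,y0,k): return x0+(u+.5)/k-.5,y0+(v+.5)/k-.5
def ang(cam,uv,z):
    d=bp(cam,*uv,z)[:2]-C; return (np.hypot(*d)*1000).round(1),np.degrees(np.arctan2(d[1],d[0])).round(1)
E
python3 - <<'E'
from h import *
for u,v,z in[(195,285,.062),(203,225,.068),(196,268,.068)]: print(ang("scene",S(u,v,265,205,5),z))
i,o=[bp("scene",*S(u,v,265,205,5),.068) for u,v in((203,225),(196,268))];print(np.degrees(np.arctan2(*(o-i)[1::-1])))
E
```

```text
(np.float64(55.5), np.float64(2.4))
(np.float64(26.1), np.float64(-0.1))
(np.float64(50.2), np.float64(1.6))
3.486272091658235
```

```bash
python3 -m crank '{"xyz":[[-0.0014,0.0039,0],[-0.001,0.004,0],[-0.0007,0.0041,0],[-0.0003,0.0042,0],[0.0001,0.0042,0],[0.0003,0.0042,0],[0.0007,0.0042,0],[0.001,0.0042,0],[0,0,0],[0,0,0]],"delta_rot":[[0.6,0,-4],[0,0,-5],[0,0,-5],[0,0,-5],[0,0,-5],[0,0,-5],[0,0,-5],[0,0,-4],[0,0,0],[0,0,0]]}'; python3 - <<'E'
from station import robot, optics
import cv2,numpy as np
a,d=optics.snapshot("scene")
cv2.imwrite("pics/s5.png",cv2.resize(a[205:285,265:345],(600,600),interpolation=cv2.INTER_CUBIC))
E
```

```text
time: 9.15
eef_pos: [0.5355, 0.0367, 0.0933]
tcp_rot: [[0.628, 0.778, -0.008], [0.778, -0.628, -0.002], [-0.007, -0.005, -1.0]]
wrist_force: [1.2, -0.4, 0.7]
opening: 0.001
```

View pics/s5.png

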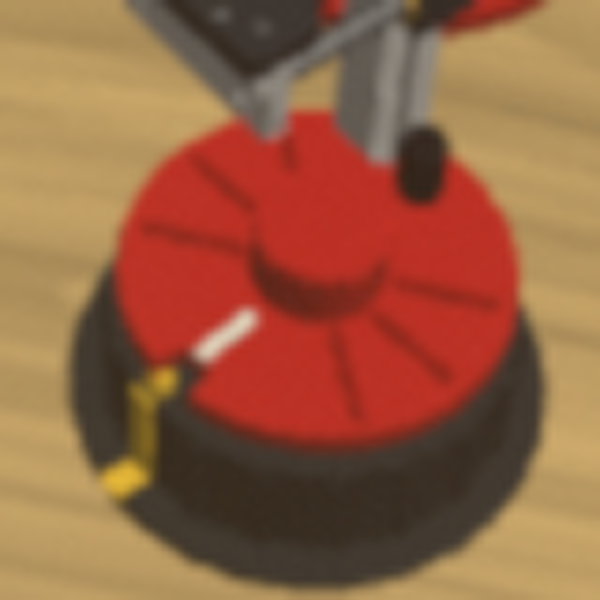

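```bash
python3 - <<'E'
from h import *
for u,v,z in[(253,318,.068),(198,357,.068),(184,370,.068),(160,380,.058),(122,481,.006),(191,404,.068),(420,140,.093),(421,193,.068)]: print(u,v,ang("scene",S(u,v,265,205,7.5),z))
i,o=[bp("scene",*S(u,v,265,205,7.5),.068) for u,v in((253,318),(198,357))];print(np.degrees(np.arctan2(*(o-i)[1::-1])))
for a in(-35,-38,-41,-44): 
  # predicted notch corner pixels
  print(a,[((pr("scene",np.r_[C+np.array([[np.cos(r),-np.sin(r)],[np.sin(r),np.cos(r)]])@[x,y],.068])-[265,205]+.5)*7.5-.5).round(0).tolist() for r in[np.radians(a)] for x,y in((.0635,.0075),(.0635,-.0075),(.053,0),(.025,0),(-.046,0))], "pin58",((pr("scene",np.r_[C+.061*np.array([np.cos(np.radians(a)),np.sin(np.radians(a))]),.058])-[265,205]+.5)*7.5-.5).round(0).tolist())
E
```

```text
253 318 (np.float64(28.5), np.float64(-37.2))
198 357 (np.float64(51.3), np.float64(-36.9))
184 370 (np.float64(57.8), np.float64(-36.0))
160 380 (np.float64(61.8), np.float64(-42.3))
122 481 (np.float64(74.0), np.float64(-44.2))
191 404 (np.float64(65.2), np.float64(-26.5))
420 140 (np.float64(45.9), np.float64(150.1))
421 193 (np.float64(45.9), np.float64(146.1))
-36.47578724755896
-35 [[189.0, 398.0], [156.0, 367.0], [197.0, 363.0], [263.0, 314.0], [423.0, 194.0]] pin58 [178.0, 396.0]
-38 [[181.0, 391.0], [150.0, 359.0], [192.0, 358.0], [261.0, 312.0], [428.0, 199.0]] pin58 [171.0, 389.0]
-41 [[173.0, 385.0], [145.0, 352.0], [186.0, 352.0], [258.0, 309.0], [433.0, 204.0]] pin58 [165.0, 382.0]
-44 [[166.0, 378.0], [140.0, 344.0], [181.0, 346.0], [256.0, 306.0], [438.0, 209.0]] pin58 [159.0, 375.0]
```

```bash
python3 -m crank '{"xyz":[[0.0004,0.0015,0],[0.0004,0.0014,0],[0.0004,0.0014,0],[0,0,0],[0,0,0],[0,0,0],[0,0,0],[0,0,0],[0,0,0],[0,0,0]],"delta_rot":[[0.1,-0.5,0],[0,0,0],[0,0,0],[0,0,0],[0,0,0],[0,0,0],[0,0,0],[0,0,0],[0,0,0],[0,0,0]]}'; python3 - <<'E'
from station import robot, optics
import cv2,numpy as np
a,d=optics.snapshot("scene")
cv2.imwrite("pics/s6.png",cv2.resize(a[235:285,270:330],(720,600),interpolation=cv2.INTER_CUBIC))
E
```

```text
time: 10.45
eef_pos: [0.5369, 0.0409, 0.0933]
tcp_rot: [[0.628, 0.778, 0.001], [0.778, -0.628, -0.001], [0.0, 0.001, -1.0]]
wrist_force: [-0.2, -0.6, -0.8]
opening: 0.003
```

View pics/s6.png

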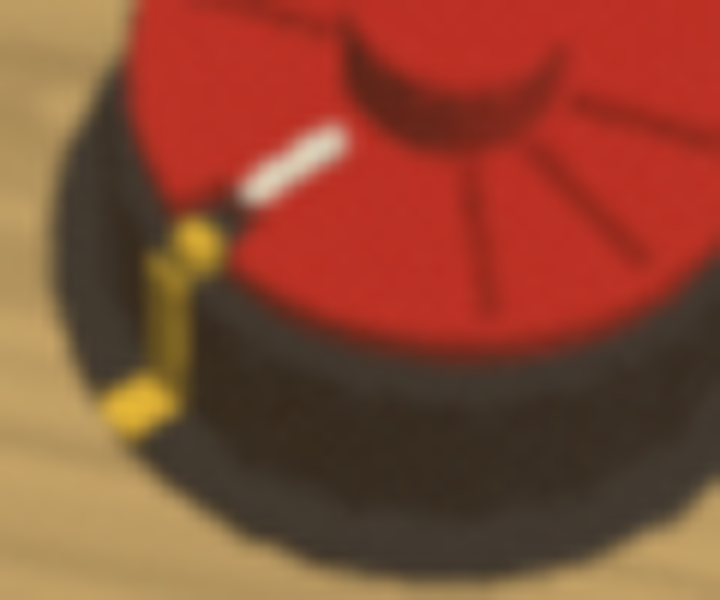

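```bash
python3 - <<'E'
from h import *
C[:]=[.5852,.027]
q=lambda u,v:S(u,v,270,235,12)
for n,u,v,z in[("in",340,138,.068),("out",250,194,.068),("notch cornerR",234,258,.068),("cornerL",172,206,.068),("pin",200,238,.058),("stripe",135,408,.006)]: print(n,ang("scene",q(u,v),z))
i,o=[bp("scene",*q(u,v),.068) for u,v in((340,138),(250,194))];print(np.degrees(np.arctan2(*(o-i)[1::-1])))
E
```

```text
in (np.float64(27.0), np.float64(-43.3))
out (np.float64(49.2), np.float64(-41.8))
notch cornerR (np.float64(61.2), np.float64(-32.1))
cornerL (np.float64(63.6), np.float64(-47.4))
pin (np.float64(59.2), np.float64(-44.2))
stripe (np.float64(73.2), np.float64(-44.9))
-39.94410984652022
```

```bash
python3 -m crank '{"xyz":[[0.0004,0.0009,0],[0.0004,0.0009,0],[0.0003,0.0007,0],[0,0,0],[0,0,0],[0,0,0],[0,0,0],[0,0,0],[0,0,0],[0,0,0]],"delta_rot":[[0,0,-1],[0,0,-1],[0,0,-1],[0,0,0],[0,0,0],[0,0,0],[0,0,0],[0,0,0],[0,0,0],[0,0,0]]}'; python3 - <<'E'
from station import robot, optics
import cv2,numpy as np
a,d=optics.snapshot("scene")
cv2.imwrite("pics/s7.png",cv2.resize(a[235:285,270:330],(720,600),interpolation=cv2.INTER_CUBIC))
E
```

```text
time: 11.75
eef_pos: [0.5379, 0.0436, 0.0933]
tcp_rot: [[0.67, 0.742, 0.001], [0.742, -0.67, -0.001], [0.0, 0.001, -1.0]]
wrist_force: [0.7, -0.0, 0.5]
opening: 0.005
```

View pics/s7.png

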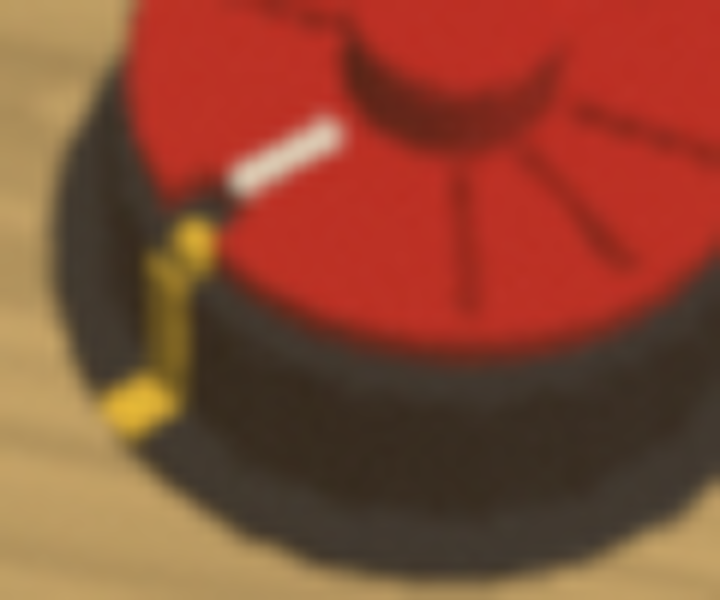

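```bash
python3 - <<'E'
from h import *
C[:]=[.5852,.027]
q=lambda u,v:S(u,v,270,235,12)
for n,u,v,z in[("in",335,132,.068),("out",240,183,.068),("notch cornerR",222,246,.068),("cornerL",160,200,.068),("pin",197,238,.058)]: print(n,ang("scene",q(u,v),z))
i,o=[bp("scene",*q(u,v),.068) for u,v in((335,132),(240,183))];print(np.degrees(np.arctan2(*(o-i)[1::-1])))
im=cv2.imread("pics/s7.png")
def rot(a,x,y): a=np.radians(a);return C+np.array([x*np.cos(a)-y*np.sin(a),x*np.sin(a)+y*np.cos(a)])
pix=lambda P:tuple(int(round(t)) for t in ((pr("scene",P)-[270,235]+.5)*12-.5))
a=-44.3
t=np.arange(0,361,10)
ring=lambda r,z,cx=0,s=1:[pix(np.r_[rot(a,cx+r*np.cos(np.radians(k)),r*np.sin(np.radians(k))),z]) for k in t]
for pts,col in((ring(.064,.068),(255,255,0)),(ring(.005,.054,.061),(0,255,0)),(ring(.003,.058,.061),(0,255,0)),([pix(np.r_[rot(a,x,y),.068]) for x,y in((.0636,.0075),(.053,.0075),(.053,-.0075),(.0636,-.0075))],(255,0,255)),(ring(.08,.006),(255,0,0)),(ring(.022,.091),(255,255,255))):
    cv2.polylines(im,[np.array(pts)],False,col,1)
cv2.imwrite("pics/o7.png",im)
E
```

```text
in (np.float64(27.0), np.float64(-46.9))
out (np.float64(49.4), np.float64(-45.5))
notch cornerR (np.float64(61.0), np.float64(-35.5))
cornerL (np.float64(65.0), np.float64(-49.5))
pin (np.float64(59.7), np.float64(-44.5))
-43.75129971706477
```

View pics/o7.png

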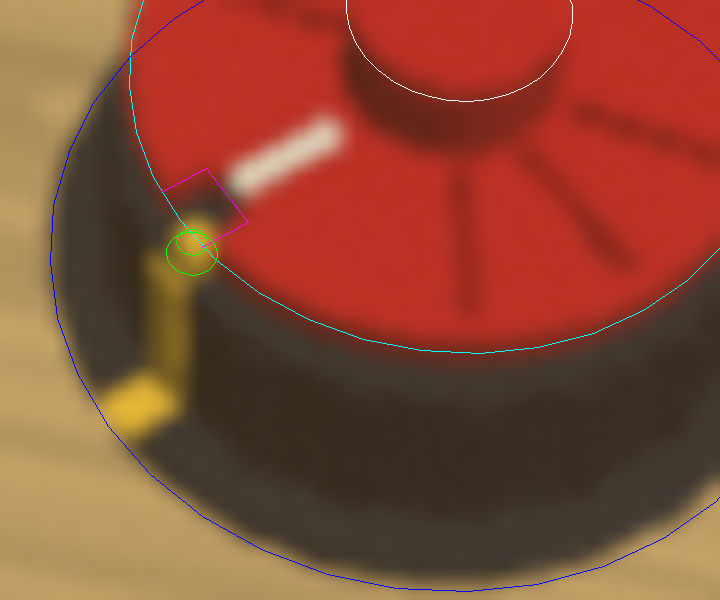

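The notch appears over the pin to within 1–2°. I'll back off and clear the view so I can check with both cameras before pressing.

```bash
python3 -m crank '{"xyz":[[-0.004,-0.0045,0],[-0.003,-0.003,0],[0,0,0.03],[0,0,0.04],[0,-0.04,0.01],[0,-0.06,0],[0,-0.06,0],[0,-0.06,0],[0,-0.06,0],[0,-0.05,0]],"delta_rot":[[0,0,0],[0,0,0],[0,0,0],[0,0,0],[0,0,0],[0,0,0],[0,0,0],[0,0,0],[0,0,0],[0,0,0]]}'; python3 - <<'E'
from station import robot, optics
import cv2,numpy as np
a,d=optics.snapshot("scene");b,_=optics.snapshot("top");cv2.imwrite("pics/raw8s.png",a);cv2.imwrite("pics/raw8t.png",b)
cv2.imwrite("pics/s8.png",cv2.resize(a[235:285,270:330],(720,600),interpolation=cv2.INTER_CUBIC))
cv2.imwrite("pics/t8.png",cv2.resize(b[140:210,210:280],(600,600),interpolation=cv2.INTER_CUBIC))
E
```

```text
time: 13.05
eef_pos: [0.5276, -0.3017, 0.1767]
tcp_rot: [[0.666, 0.746, 0.004], [0.746, -0.666, -0.001], [0.002, 0.003, -1.0]]
wrist_force: [1.4, -0.0, 0.4]
opening: 0.004
```

View pics/s8.png

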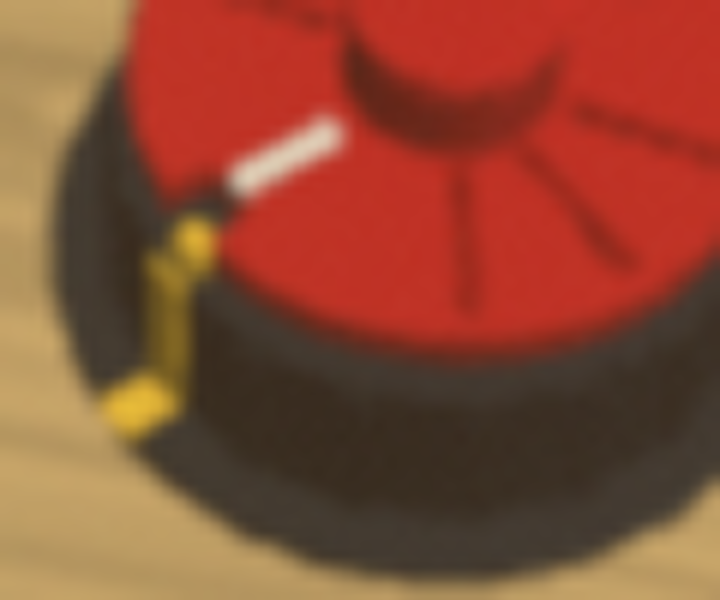

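View pics/t8.png

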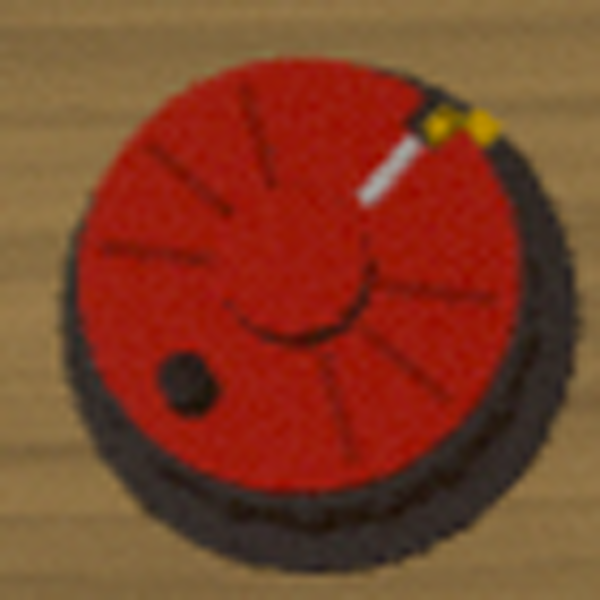

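```bash
python3 - <<'E'
from h import *
b=cv2.imread("pics/raw8t.png");c=ctr("top",b,206,133,286,213,.068);print(c)
C[:]=c[0]
k=600/70
q=lambda u,v:S(u,v,210,140,k)
for n,u,v,z in[("in",367,199,.068),("out",412,145,.068),("pin",441,127,.057),("cornL",424,88,.068),("cornR",480,140,.068),("knobtop",185,380,.093),("stripe",484,127,.006)]: print(n,ang("top",q(u,v),z))
i,o=[bp("top",*q(u,v),.068) for u,v in((367,199),(412,145))];print(np.degrees(np.arctan2(*(o-i)[1::-1])))
im=cv2.imread("pics/t8.png")
def rot(a,x,y): a=np.radians(a);return C+np.array([x*np.cos(a)-y*np.sin(a),x*np.sin(a)+y*np.cos(a)])
pix=lambda P:tuple(int(round(t)) for t in ((pr("top",P)-[210,140]+.5)*k-.5))
a=-42.5
t=np.arange(0,361,10)
ring=lambda r,z,cx=0,s=1:[pix(np.r_[rot(a,cx+r*np.cos(np.radians(k)),r*np.sin(np.radians(k))),z]) for k in t]
for pts,col in((ring(.064,.068),(255,255,0)),(ring(.005,.054,.061),(0,255,0)),(ring(.008,.093,-.046),(0,255,0)),([pix(np.r_[rot(a,x,y),.068]) for x,y in((.0636,.0075),(.053,.0075),(.053,-.0075),(.0636,-.0075))],(255,0,255)),(ring(.08,.006),(255,0,0)),(ring(.022,.091),(255,255,255))):
    cv2.polylines(im,[np.array(pts)],False,col,1)
cv2.imwrite("pics/o8.png",im)
E
```

```text
((0.58404541015625, 0.02874310128390789), 0.06480299681425095)
in (np.float64(29.4), np.float64(-44.3))
out (np.float64(49.9), np.float64(-42.8))
pin (np.float64(61.1), np.float64(-43.4))
cornL (np.float64(65.5), np.float64(-35.2))
cornR (np.float64(65.5), np.float64(-55.1))
knobtop (np.float64(46.1), np.float64(139.2))
stripe (np.float64(77.1), np.float64(-43.2))
-40.67160895048091
```

View pics/o8.png

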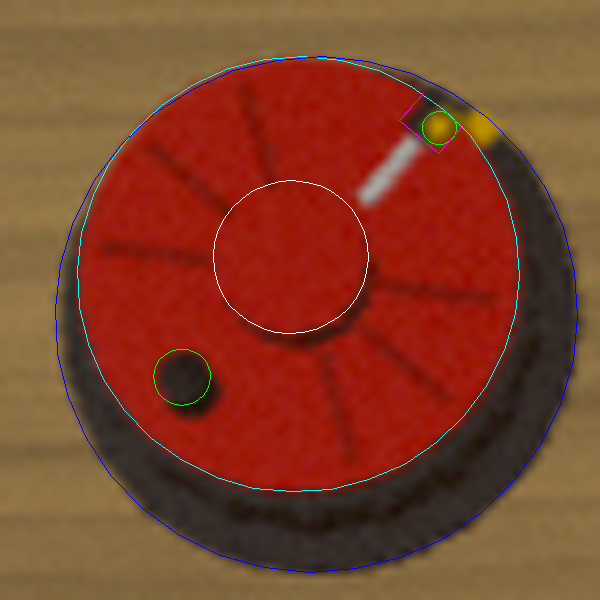

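In the top view the notch, stripe and pin line up within about 1°: the pin is at (441,127) and centred in the notch. Next I move over the boss.

```bash
python3 -m crank '{"xyz":[[0.008,0.047,0],[0.008,0.047,0],[0.008,0.047,0],[0.008,0.047,0],[0.008,0.047,0],[0.008,0.047,0],[0.008,0.047,0],[0,0,0],[0,0,0],[0,0,0]],"delta_rot":[[0,0,0],[0,0,0],[0,0,0],[0,0,0],[0,0,0],[0,0,0],[0,0,0],[0,0,0],[0,0,0],[0,0,0]]}'
```

```text
time: 14.4
eef_pos: [0.578, 0.0377, 0.1752]
tcp_rot: [[0.671, 0.741, 0.001], [0.741, -0.671, 0.001], [0.001, -0.001, -1.0]]
wrist_force: [0.0, -0.4, -0.4]
opening: 0.005
```

```bash
python3 -m crank '{"xyz":[[0.0065,-0.0097,0],[0,0,-0.02],[0,0,-0.02],[0,0,-0.015],[0,0,-0.004],[0,0,0],[0,0,0],[0,0,0],[0,0,0],[0,0,0]],"delta_rot":[[0,0,0],[0,0,0],[0,0,0],[0,0,0],[0,0,0],[0,0,0],[0,0,0],[0,0,0],[0,0,0],[0,0,0]]}'
```

```text
time: 15.65
eef_pos: [0.5885, 0.0199, 0.1172]
tcp_rot: [[0.677, 0.736, 0.008], [0.736, -0.677, -0.001], [0.004, 0.007, -1.0]]
wrist_force: [0.1, -0.6, -0.4]
opening: 0.003
```

```bash
python3 -m crank '{"xyz":[[-0.003,0.006,0],[0,0,0],[-0.001,0.002,0],[0,0,-0.002],[0,0,-0.002],[0,0,-0.002],[0,0,0],[0,0,0],[0,0,0],[0,0,0]],"delta_rot":[[0,0.45,0],[0,0,0],[0,0,0],[0,0,0],[0,0,0],[0,0,0],[0,0,0],[0,0,0],[0,0,0],[0,0,0]]}'
```

```text
time: 16.9
eef_pos: [0.5842, 0.0286, 0.1108]
tcp_rot: [[0.677, 0.736, -0.001], [0.736, -0.677, -0.001], [-0.001, 0.0, -1.0]]
wrist_force: [-0.4, 0.0, -0.2]
opening: 0.003
```

```bash
python3 -m crank '{"xyz":[[0,0,-0.002],[0,0,-0.002],[0,0,-0.002],[0,0,-0.002],[0,0,-0.002],[0,0,-0.001],[0,0,0],[0,0,0],[0,0,0],[0,0,0]],"delta_rot":[[0,0,0],[0,0,0],[0,0,0],[0,0,0],[0,0,0],[0,0,0],[0,0,0],[0,0,0],[0,0,0],[0,0,0]]}'; python3 - <<'E'
from station import optics
import cv2
a,d=optics.snapshot("scene")
cv2.imwrite("pics/s9.png",cv2.resize(a[195:285,255:355],(660,594),interpolation=cv2.INTER_CUBIC))
E
```

```text
time: 18.15
eef_pos: [0.5843, 0.0286, 0.1007]
tcp_rot: [[0.677, 0.736, 0.001], [0.736, -0.677, -0.001], [-0.001, 0.001, -1.0]]
wrist_force: [-1.0, 0.1, 5.0]
opening: 0.003
```

View pics/s9.png

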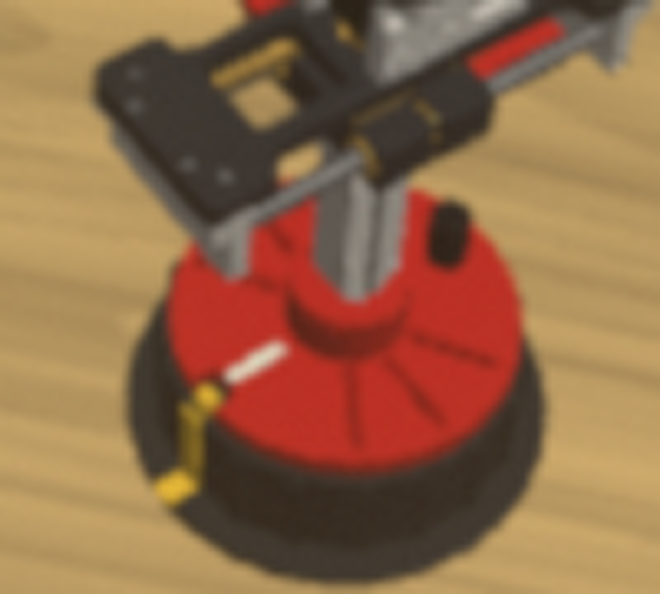

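The disc is going down with the pin at (208,397) inside the notch, at 5 N. I'll press until the force rises.

```bash
python3 -m crank '{"xyz":[[0,0,-0.001],[0,0,-0.001],[0,0,-0.001],[0,0,-0.001],[0,0,-0.001],[0,0,-0.001],[0,0,-0.001],[0,0,-0.001],[0,0,-0.001],[0,0,0]],"delta_rot":[[0,0,0],[0,0,0],[0,0,0],[0,0,0],[0,0,0],[0,0,0],[0,0,0],[0,0,0],[0,0,0],[0,0,0]]}'
```

```text
time: 19.45
eef_pos: [0.5842, 0.0286, 0.0983]
tcp_rot: [[0.676, 0.736, 0.004], [0.736, -0.676, -0.002], [0.001, 0.004, -1.0]]
wrist_force: [-0.5, -0.3, 1.5]
opening: 0.008
```

```bash
python3 -m crank '{"xyz":[[0,0,-0.001],[0,0,-0.001],[0,0,-0.0015],[0,0,-0.0015],[0,0,-0.0015],[0,0,-0.002],[0,0,-0.002],[0,0,-0.002],[0,0,-0.002],[0,0,-0.002]],"delta_rot":[[0,0,0],[0,0,0],[0,0,0],[0,0,0],[0,0,0],[0,0,0],[0,0,0],[0,0,0],[0,0,0],[0,0,0]]}'
```

```text
time: 20.7
eef_pos: [0.5842, 0.0286, 0.0982]
tcp_rot: [[0.676, 0.737, 0.011], [0.737, -0.676, -0.003], [0.005, 0.01, -1.0]]
wrist_force: [-4.1, 0.6, 16.1]
opening: 0.005
```

The arm stops firmly at TCP z = 0.0982 under 16 N, which is the expected seated height of 0.098. I'll retract upwards and check.

```bash
python3 -m crank '{"xyz":[[0,0,0.005],[0,0,0.02],[0,0,0.04],[0,0,0.04],[0,-0.05,0],[0,-0.06,0],[0,-0.06,0],[0,-0.06,0],[0,-0.06,0],[0,-0.05,0]],"delta_rot":[[0,0,0],[0,0,0],[0,0,0],[0,0,0],[0,0,0],[0,0,0],[0,0,0],[0,0,0],[0,0,0],[0,0,0]]}'; python3 - <<'E'
from h import *
a,d=optics.snapshot("scene");b,e=optics.snapshot("top")
cv2.imwrite("pics/e.png",np.hstack([cv2.resize(x,(400,400),interpolation=cv2.INTER_CUBIC) for x in (a[205:285,265:345],b[140:210,210:280])]))
cv2.imwrite("pics/ef.png",b)
d0=np.load("pics/top0.npy");e0=cv2.imread("pics/top0.png")
print("circle",ctr("top",b,206,133,286,213,.058))
# depth change over disc patches clear of features
for u,v in[(245,170),(240,185),(228,170),(260,180),(252,188),(246,155)]: print(u,v,np.median(d0[v-1:v+2,u-1:u+2]).round(4),np.median(e[v-1:v+2,u-1:u+2]).round(4))
df=np.abs(b.astype(int)-e0).max(2)>60; 
cv2.imwrite("pics/df.png",(df*255).astype(np.uint8))
E
```

```text
time: 21.95
eef_pos: [0.585, -0.3174, 0.1999]
tcp_rot: [[0.67, 0.742, 0.01], [0.742, -0.67, -0.001], [0.006, 0.008, -1.0]]
wrist_force: [0.1, 1.1, -0.1]
opening: 0.004
circle ((0.5842475891113281, 0.028630511835217476), 0.06478802859783173)
245 170 1.0674 1.0772
240 185 1.0861 1.0953
228 170 1.0893 1.0992
260 180 1.0663 1.0968
252 188 1.0856 1.0938
246 155 1.0949 1.1057
```

View pics/e.png

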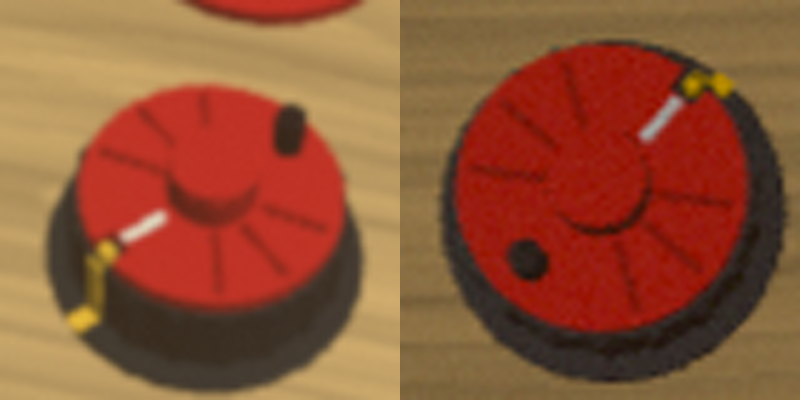

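View pics/ef.png

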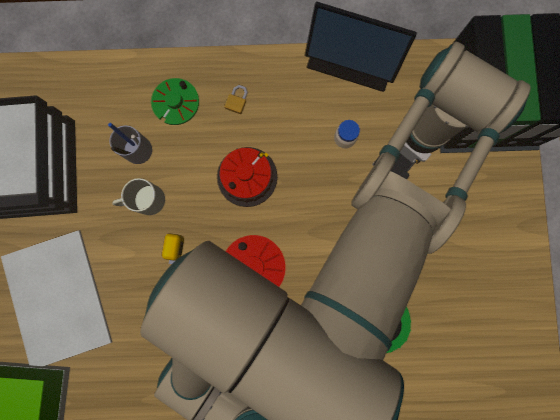

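The disc dropped 10 mm all round and the pin stands in the notch. The gripper is now close to the water bottle, so I'll check that before moving on.

```bash
python3 - <<'E'
from h import *
a,_=optics.snapshot("scene")
o=cv2.imread("pics/scene0.png")
cv2.imwrite("pics/b.png",np.hstack([cv2.resize(x[130:280,90:240],(400,400),interpolation=cv2.INTER_CUBIC) for x in (o,a)]))
print(bp("scene",143,240,0.02), bp("scene",126,194,.19),bp("top",398,155,.0),bp("top",423,131,.19))
E
```

```text
[ 0.64709275 -0.38035042  0.02      ] [ 0.64280615 -0.37608491  0.19      ] [ 0.62960262 -0.37225728  0.        ] [ 0.63865534 -0.37913699  0.19      ]
```

View pics/b.png

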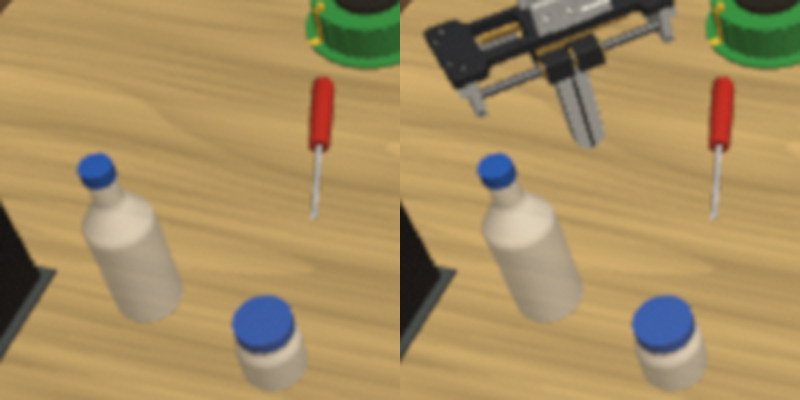

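The bottle, jar and screwdriver sit at the same pixels as before, so nothing was touched. I'll lift a little, settle and hand in.

```bash
python3 -m crank '{"xyz":[[0,0.01,0.03],[0,0.01,0.03],[0,0,0],[0,0,0],[0,0,0],[0,0,0],[0,0,0],[0,0,0],[0,0,0],[0,0,0]],"delta_rot":[[0,0,0],[0,0,0],[0,0,0],[0,0,0],[0,0,0],[0,0,0],[0,0,0],[0,0,0],[0,0,0],[0,0,0]]}' && python3 -c "
from station import robot
print(robot.job_done())"
```

```text
time: 23.35
eef_pos: [0.583, -0.2912, 0.2525]
tcp_rot: [[0.67, 0.742, -0.001], [0.742, -0.67, 0.009], [0.006, -0.007, -1.0]]
wrist_force: [-1.1, 0.3, 0.3]
opening: 0.005
the job is handed in; nothing more can be done
None
```

The red disc is fitted on the drum and the job is handed in at 23.4 s of the 51 s allowed; no verdict was reported. I pushed the crank knob round about 110° with the closed fingertips until the notch stood over the pin. Then I pressed the boss down to a firm stop.

**Last checks**
- **Seating:** at the stop the TCP was at z = 0.0982 m, against 0.098 expected, with 16 N on the wrist. Five of six depth spots on the disc dropped 8–11 mm, about the 10 mm expected. The sixth changed by 30 mm, because at the start the knob stood there.
- **Alignment:** the pin is visible in the notch from both cameras. The disc centre moved less than 0.3 mm while being pressed.
- **Force on the knob:** the wrist force read 1.5 N or less at the end of each push. I did not see the peaks in between.
- **Bystanders:** the mug, pen pot, jar, tape measure and padlock look unmoved in the last top picture. The last scene picture shows the bottle, jar and screwdriver unmoved.

**Disagreements and a slip**
- The two cameras disagreed by about 2 mm on the disc centre and by 1–2° on its angle, both small enough for the fit.
- My last retreat brought the gripper to about 80 mm from the water bottle, closer than I meant. It did not touch it.

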